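Pack the aligner spares into the transit case

TASK

Pack the aluminium angle bracket, the blue stepped block and the orange window plate into the grey transit case so that they nest, every one level and fully down (they fit only in one order, and only their grip tabs then stand above the rim). Then take the black ball knob and turn it clockwise until the keeper bar lies over the packed parts at its stop. Leave the other things on the bench where they are.

Things in the scene. Friction and masses are not known exactly. Their poses are not given: they have to be found in the camera images.
- transit_case: Grey open case, fixed. Origin under its centre at bench height; x along, y across, z up. Inside 150 (x) x 102 mm (y); floor 4 mm and rim 50 mm above the bench; walls 5 mm, ribs outside make it 118 mm wide. Outside its -x end, at x -102 mm, y 0, is the keeper bar's upright pivot. The packed set may lie either way round.
- keeper (a joint): Angle of the steel keeper bar, rad. Near 0 (starts -0.2 to 0.1): open, pointing to the case's +y. At 1.45: at its stop, along the case's centre line, reaching to case x -35 mm. Grows clockwise seen from above; friction about 0.1 N m, stays where left. Bar 16 mm wide, top 64 mm above the bench; its pad passes 3 mm over a fully seated window plate.
- ball_knob (a point): Smooth black ball, 40 mm diameter, fixed on the keeper bar's pivot axis and turning it. The point is the ball's centre, 96 mm above the bench. Its neck below is 14 mm thick, the bar's top is 32 mm below the ball's centre. Fingers slip off unless closed across its widest part.
- angle_bracket: Aluminium angle, about 260 g. Own frame in mm, z from underside: base x -72..72, y -49..11, z 0..10; flange x -72..72, y -49..-39, z 0..40; grip tab x -25..25, y -49..-39, z 40..80. The origin is off the part's middle: packed, it lies over the case's centre, underside on the case floor, flange along a long wall.
- step_block: Blue block, about 340 g, heavy foot. Own frame in mm, z from underside: foot x -55..55, y 14..46, z 0..32; arm x -55..55, y -14..14, z 13..32, open below; end lugs x 55..72 and -72..-55, y -14..28, z 13..32; grip rib x -25..25, y 9..23, z 32..48. Packed: foot on the case floor, arm 3 mm above the bracket's base, x and y axes and origin over the bracket's (few mm play).
- window_plate: Orange plate, about 220 g. Own frame in mm, z from underside: plate x -72..72, y -34..46, z 21..33, window x -33..33, y 3..29; rail x -72..72, y -34..-18, z 0..21; legs x 61..71 and -71..-61, y 34..46, z 0..21; grip rib x -25..25, y -12..0, z 33..65. Packed: plate rests on the block, block's rib in the window, frame over the others', underside 15 mm above the bench.
- pp_bottle_2: Bystander, loose: round plastic bottle with a white screw cap, 58 mm across, 107 mm high. Origin: centre of its underside. Leave it where it is.
- pp_bottle_4: Bystander, loose: round plastic bottle with a white screw cap, 60 mm across, 108 mm high. Origin: centre of its underside. Leave it where it is.
- pp_bottle_5: Bystander, loose: small round plastic bottle, 48 mm across, 80 mm high. Origin: centre of its underside. Leave it where it is.
- beaker_2: Bystander, loose: clear beaker, 63 mm across, 80 mm high. Origin: centre of its underside. Leave it where it is.
- wafer_carrier_1: Bystander, loose: flat round orange wafer carrier, 70 mm across, 14 mm high. Origin: centre of its underside. Leave it where it is.
- tape_roll_1: Bystander, loose: roll of orange tape lying flat, 68 x 78 mm, 18 mm high. Origin: centre of its underside. Leave it where it is.
- sample_box_2: Bystander, loose: sample box with a red lid, 48 x 58 mm, 52 mm high. Origin: centre of its underside. Leave it where it is.
- petri_dish_3: Bystander, loose: flat round orange dish, 64 mm across, 16 mm high. Origin: centre of its underside. Leave it where it is.

How it is judged:
On the way, in this order (a step that is already met when the one before it is completed fails the run):
1. the angle bracket lies flat on the case floor (z of angle_bracket in the frame of transit_case below 0.008 m and x of angle_bracket in the frame of transit_case between -0.015 and 0.015 m and y of angle_bracket in the frame of transit_case between -0.02 and 0.02 m and angle between the x axis of angle_bracket and the x axis of transit_case, either way round below 0.08 rad and angle between angle_bracket's own z axis and vertical below 0.06 rad), for 0.2 s.
2. the stepped block stands down on the case floor, over the bracket's base (z of step_block in the frame of transit_case below 0.008 m and x of step_block in the frame of transit_case between -0.015 and 0.015 m and y of step_block in the frame of transit_case between -0.02 and 0.02 m and angle between the x axis of step_block and the x axis of transit_case, either way round below 0.08 rad and angle between step_block's own z axis and vertical below 0.06 rad), for 0.2 s.
3. the window plate lies down over both (z of window_plate in the frame of transit_case below 0.0185 m and x of window_plate in the frame of transit_case between -0.015 and 0.015 m and y of window_plate in the frame of transit_case between -0.02 and 0.02 m and angle between the x axis of window_plate and the x axis of transit_case, either way round below 0.08 rad and angle between window_plate's own z axis and vertical below 0.06 rad), for 0.2 s.
4. the keeper bar is being turned with the fingers round the ball knob (value of joint keeper above 0.6 rad and distance between the grasp point and ball_knob below 0.025 m), for 0.04 s.
At the end, for the whole second after the job is handed in: Parts at rest in the case: level within 0.06 rad, in line within 0.08 rad (either way round), within 15 mm along and 20 mm across of its centre, undersides below 8 mm (bracket, block) and 18.5 mm (window plate) above the bench; keeper bar, turned by its knob, past 1.25 rad, at rest (all of step 1 and all of step 2 and all of step 3 and linear speed of each of angle_bracket, step_block, window_plate below 0.02 m/s and value of joint keeper above 1.25 rad and velocity of joint keeper below 0.05 rad/s); the robot touches nothing.
It fails at once if a bystander is displaced by more than 25 mm or tipped over (distance of any of pp_bottle_2, pp_bottle_4, pp_bottle_5, beaker_2, wafer_carrier_1, tape_roll_1, sample_box_2, petri_dish_3 from where it was at the start of the episode above 0.025 m or angle between any of pp_bottle_2, pp_bottle_4, pp_bottle_5, beaker_2, wafer_carrier_1, tape_roll_1, sample_box_2, petri_dish_3's own z axis and vertical above 0.5 rad).
It also fails if it takes over 72 s, if anything falls off the work surface, if the arm or the gripper's body presses on something with over 40 N, if the wrist force passes 120 N, or if a joint passes its speed limit or range.

ROBOT

A 6-joint arm with a two-finger parallel gripper is mounted at the origin on a cart in front of the work surface, level with it; the furniture and walls round the work are solid. World frame = base frame: x ahead of the robot, y to its left, z up, the work surface at z = 0. Lengths are in m, angles in rad, forces in N, time in s.
With the tool pointing down it reaches from about 0.425 to 1.125 m from the base axis. Payload 14.9 kg.
Tool frame: the origin (TCP) lies midway between the tips of the shut fingers; the grasp point (between the pads) lies manip.tcp_to_grasp behind it (manip.tcp_to_grasp is the distance from the TCP to the grasp point, in m); z points along the fingers, y is the line along which they close (so a half turn about z gives the same grasp; the last joint's range is limited). The gripper opens to 91 mm and grips with 3 to 60 N. Pads are 32 mm wide; open, the fingers measure 118 mm over their backs; the gripper's body (76 mm by 178 mm) begins 60 mm behind the grasp point.
Start: joints at [-1.367, 0.379, 1.734, -0, 1.028, -0.033], TCP at [0.164, -0.68, 0.178] pointing down, gripper open.
Joint ranges: [-2.77, 2.77], [-0.74, 2.19], [0, 2.66], [-1.06, 4.2], [0.31, 2.87], [-3.08, 3.08]. Speed limits (rad/s): [1.89, 1.89, 2.39, 3.14, 3.14, 3.14].

INTERFACE

Orientations are given as [roll, pitch, yaw] about the fixed x, y, z axes, in that order (R = Rz(yaw) Ry(pitch) Rx(roll)).
In Python, from cell import manip, eyes, spotter gives the robot as it stands. The module is installed in compiled form; this text tells all that it offers. Calls block until the motion is done:
- manip.move_pose(position, orientation): joint-space move of the TCP to a pose.
- manip.move_linear(position, orientation=None, speed=0.15): straight line of the TCP; orientation=None keeps the orientation; speed is the mean speed in m/s.
- manip.move_joints(angles): joint-space move.
- manip.move_gripper(opening, force=None): finger opening in m; force is the grip in N (None keeps the last); returns when the fingers have stopped.
- manip.pause(seconds).
- manip.inverse_kinematics(position, orientation): joint angles nearest the present ones, or None.
- eyes.capture(name): name is "scene" or "top"; returns a dict with "color" (420x560x3 uint8, red, green, blue), "z_map" (420x560 float32, m along the optical axis (not along the pixel's ray), 0 where there is no reading), "vertical_fov" (degrees; the focal length in pixels is half the picture's height over the tangent of half this angle, whatever the lens; pixels are square), "cx", "cy" (the principal point, pixels), "dist_coeffs" ([k1, k2, p1, p2, k3] as OpenCV has them; the pictures are not rectified), "rvec" (rotation vector, rad) and "tvec" (3), from world to camera coordinates, as OpenCV has them. Camera axes: x right, y down, z forward; pixel columns grow to the right and rows downward; lengths in m; the calibration is good to about 2 mm. A picture is of the moment at which its call begins.
A pose or a line that the arm cannot do raises manip.MotionError and nothing moves.
- manip.finish_job(): hands the job in; it is judged then, once.
Trained networks look in the newest picture that a camera, given by its name, has taken for a name from the list of things; names that differ only in an ending like _2 or _b are one class to them, and where a whole thing is asked for, a point or a joint stands for the part that bears it (a point fixed in the world has none). Each returns a list of dicts, best first, with "conf" (0 to 1); they miss things now and then, are a little off and sometimes report something else, mostly with a low value. They report only what shows in the picture. A call takes as long as a camera call.
- spotter.recognise(camera, query): "bbox" ([centre column, centre row, width, height] in pixels, round what is visible of it).
Readings, each from a call of its own:
- manip.read_time_s(): time.
- manip.read_joints(): joint angles.
- manip.read_dq(): joint speeds.
- manip.read_joint_torque(): joint torques, N m.
- manip.read_position(): TCP position.
- manip.read_orientation(): TCP orientation.
- manip.read_ft_force(): force on the tool from outside, world axes, zero at the start.
- manip.read_wrist_torque(): the same for the moment, N m.
- manip.read_width(): finger opening in m.
- manip.read_grip_force(): force on a finger pad.
Only numpy, scipy, OpenCV 4.12 (cv2) and the standard library are available. Lean on these libraries where they do the work, as an engineer would, in place of code of your own. Each camera call takes 0.05 s, during which the arm holds its last target. There are 200 camera calls.

## Working session

There is one attempt and no reset: what is moved stays moved. The work goes in short steps, each a Python script; the robot and the scene stay as the last script left them, time stands still between calls to the robot, and variables do not carry over. Pictures are saved under pics/ and viewed, at most 10 in all, crops included, and the job is handed in when it is done.

```bash
mkdir -p pics; cat > h.py <<'E'
import numpy as np, cv2
from cell import manip, eyes, spotter
def cap(n):
    d=eyes.capture(n); np.savez(f'{n}.npz',**{k:np.array(v) for k,v in d.items()}); return d
def K(d):
    h=d['color'].shape[0]; f=h/2/np.tan(np.radians(float(d['vertical_fov']))/2)
    return np.array([[f,0,d['cx']],[0,f,d['cy']],[0,0,1]],float)
def cloud(d):
    z=np.asarray(d['z_map'],float); h,w=z.shape
    u,v=np.meshgrid(np.arange(w),np.arange(h))
    p=cv2.undistortPoints(np.stack([u,v],-1).reshape(-1,1,2).astype(float),K(d),np.array(d['dist_coeffs'],float)).reshape(h,w,2)
    P=np.dstack([p*z[...,None],z]); R=cv2.Rodrigues(np.array(d['rvec'],float))[0]
    W=(P-np.array(d['tvec'],float).ravel())@R; W[z==0]=np.nan
    return W
E
python3 - <<'E'
from h import *
for n in('scene','top'):
    d=cap(n); cv2.imwrite(f'pics/{n}0.png',cv2.resize(d['color'][...,::-1],(800,600)))
    W=cloud(d)
    R=cv2.Rodrigues(np.array(d['rvec'],float))[0]; print(n,'cam at',-R.T@np.ravel(d['tvec']))
    for q in ['transit_case','ball_knob','angle_bracket','step_block','window_plate','pp_bottle_2','beaker_2','wafer_carrier_1','tape_roll_1','sample_box_2','petri_dish_3']:
        for r in spotter.recognise(n,q)[:3]:
            b=np.array(r['bbox']);p=W[int(np.clip(b[1],0,419)),int(np.clip(b[0],0,559))]
            print(q,round(r['conf'],2),b.round(),p.round(3))
print(manip.tcp_to_grasp,manip.read_time_s(),manip.read_orientation(),manip.read_position())
E
```

```text
scene cam at [-0.04579829  0.79554266  1.11482498]
transit_case 0.98 [274. 224.  62.  51.] [ 0.562 -0.047  0.003]
ball_knob 0.52 [297. 211.  12.  26.] [ 0.505 -0.108  0.057]
angle_bracket 0.62 [216. 280.  48.  33.] [0.563 0.269 0.007]
step_block 0.87 [318. 171.  19.  28.] [ 0.581 -0.371  0.037]
step_block 0.72 [342. 203.  26.  31.] [ 0.425 -0.298 -0.001]
window_plate 0.98 [344. 203.  25.  35.] [ 0.42  -0.304 -0.003]
pp_bottle_2 0.87 [243. 185.  15.  30.] [ 0.75  -0.099  0.056]
pp_bottle_2 0.86 [218. 204.  11.  29.] [0.74  0.052 0.081]
pp_bottle_2 0.62 [285. 186.  13.  25.] [ 0.617 -0.188  0.065]
beaker_2 0.8 [180. 240.  23.  24.] [0.726 0.253 0.074]
wafer_carrier_1 0.55 [287. 281.  23.  23.] [0.378 0.136 0.011]
tape_roll_1 0.49 [312. 253.  20.  18.] [ 0.383 -0.021  0.001]
sample_box_2 0.55 [161. 272.  23.  24.] [0.696 0.369 0.049]
petri_dish_3 0.59 [298. 211.  15.  26.] [ 0.537 -0.167 -0.005]
top cam at [ 0.33386811 -0.04134789  1.36620525]
transit_case 0.59 [273. 219.  79.  58.] [ 0.552 -0.027  0.   ]
ball_knob 0.81 [301. 235.  19.  31.] [ 0.497 -0.105  0.072]
angle_bracket 0.63 [16
[... 163 characters left out ...]
pp_bottle_2 0.9 [301. 145.  20.  34.] [ 0.743 -0.105  0.113]
pp_bottle_2 0.82 [338. 190.  20.  19.] [ 0.623 -0.209  0.077]
pp_bottle_2 0.64 [253. 146.  22.  31.] [0.738 0.027 0.104]
beaker_2 0.88 [184. 149.  26.  26.] [0.762 0.238 0.005]
beaker_2 0.17 [302. 146.  22.  28.] [ 0.742 -0.108  0.108]
wafer_carrier_1 0.73 [216. 278.  28.  26.] [0.383 0.128 0.016]
tape_roll_1 0.57 [267. 279.  27.  24.] [ 0.382 -0.015  0.001]
sample_box_2 0.84 [140. 162.  23.  24.] [0.704 0.353 0.056]
sample_box_2 0.66 [184. 149.  26.  28.] [0.762 0.238 0.005]
petri_dish_3 0.64 [421. 282.  14.  14.] [ 0.373 -0.456  0.   ]
0.0188 1.2 [3.14158116e+00 2.49721597e-05 2.36734811e-01] [ 0.1641716  -0.6804992   0.17833357]
```

```bash
python3 - <<'E'
import numpy as np,cv2
c=np.load('top.npz')['color'][...,::-1]; s=np.load('scene.npz')['color'][...,::-1]
cv2.imwrite('pics/a.png',cv2.resize(c[125:305,130:450],(800,450),interpolation=cv2.INTER_CUBIC))
cv2.imwrite('pics/b.png',cv2.resize(s[145:305,145:365],(800,582),interpolation=cv2.INTER_CUBIC))
E
```

```text
(no output)
```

View pics/a.png

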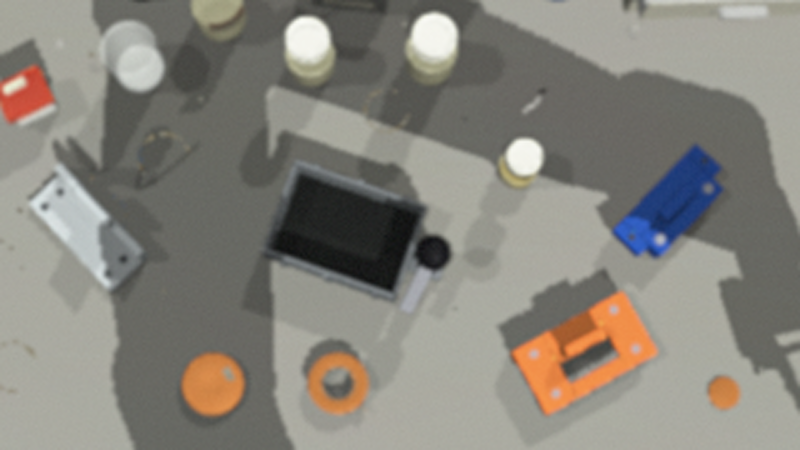

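View pics/b.png

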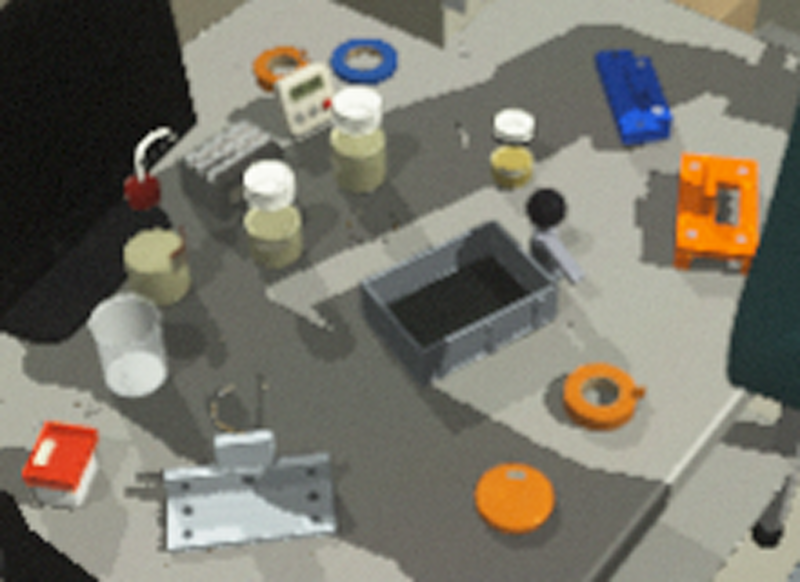

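```bash
cat > fit.py <<'E'
from h import *
from scipy.optimize import differential_evolution
def B(*a): return np.array(a,float).reshape(-1,6)/1000
M=dict(transit_case=B(-80,80,-56,56,0,4, -80,-75,-56,56,0,50, 75,80,-56,56,0,50, -80,80,-56,-51,0,50, -80,80,51,56,0,50),
 angle_bracket=B(-72,72,-49,11,0,10, -72,72,-49,-39,0,40, -25,25,-49,-39,40,80),
 step_block=B(-55,55,14,46,0,32, -55,55,-14,14,13,32, 55,72,-14,28,13,32, -72,-55,-14,28,13,32, -25,25,9,23,32,48),
 window_plate=B(-72,72,-34,3,21,33, -72,72,29,46,21,33, -72,-33,3,29,21,33, 33,72,3,29,21,33, -72,72,-34,-18,0,21, 61,71,34,46,0,21, -71,-61,34,46,0,21, -25,25,-12,0,33,65))
def obs(d,c,r=.13):
    W=cloud(d); R=cv2.Rodrigues(np.array(d['rvec'],float))[0]; o=-R.T@np.ravel(d['tvec'])
    m=np.nan_to_num(np.hypot(W[...,0]-c[0],W[...,1]-c[1]),nan=9)<r
    P=W[m]; v=P-o; L=np.linalg.norm(v,axis=1); return o,v/L[:,None],L
def render(m,x,y,yaw,o,v,z0=0.):
    c,s=np.cos(yaw),np.sin(yaw); Rt=np.array([[c,s,0],[-s,c,0],[0,0,1]])
    oo=Rt@(o-[x,y,z0]); vv=v@Rt.T; t=-o[2]/v[:,2]
    for b in m:
        a=(b[0::2]-oo)/vv; e=(b[1::2]-oo)/vv
        n=np.minimum(a,e).max(1); f=np.maximum(a,e).min(1)
        t=np.where(n<f,np.minimum(t,n),t)
    return t
def fit(name,ds,c,yaw=(-np.pi,np.pi),w=.05,z0=0.,r=.13):
    O=[obs(d,c,r) for d in ds]
    f=lambda p:np.mean([np.minimum(abs(render(M[name],*p,o,v,z0)-L),.03).mean() for o,v,L in O])
    q=differential_evolution(f,[(c[0]-w,c[0]+w),(c[1]-w,c[1]+w),yaw],seed=1,popsize=12,maxiter=60,tol=1e-4)
    return q.x,q.fun
E
python3 - <<'E'
from fit import *
T,S=np.load('top.npz'),np.load('scene.npz')
for n,c in dict(transit_case=(.557,-.035),angle_bracket=(.56,.27),step_block=(.588,-.375),window_plate=(.42,-.29)).items():
    yw=(0,np.pi) if n=='transit_case' else (-np.pi,np.pi)
    for l,ds in(('both',[T,S]),('top',[T]),('scene',[S])):
        p,f=fit(n,ds,c,yw); print(n,l,(p*[1000,1000,57.2958]).round(1),round(f*1000,2))
for d in(T,S):
    W=cloud(d); m=(W[...,2]>.07)&(np.hypot(W[...,0]-.505,W[...,1]+.12)<.05); P=W[m]
    from scipy.optimize import least_squares
    q=least_squares(lambda c:np.linalg.norm(P-[c[0],c[1],.096],axis=1)-.02,P[:,:2].mean(0),loss='soft_l1',f_scale=.002); print('knob',len(P),q.x)
    m=(abs(W[...,2]-.0)<.004); print('bench z',np.nanmedian(W[...,2][m]))
E
```

```text
transit_case both [553.2 -12.3  71.1] 5.75
transit_case top [552.8 -16.   71. ] 3.77
transit_case scene [551.6 -10.2  70.9] 5.83
angle_bracket both [541.4 298.9  46.4] 2.83
angle_bracket top [541.2 296.8  45.2] 2.46
angle_bracket scene [540.5 301.1  45.3] 2.64
step_block both [ 576.4 -399.7  -45.7] 4.92
step_block top [ 576.2 -402.2  -43.7] 3.41
step_block scene [ 574.3 -395.4  -44.8] 6.12
window_plate both [ 423.1 -280.8  118.6] 9.59
window_plate top [ 422.4 -281.2  118.9] 2.54
window_plate scene [ 421.3 -275.5  118.5] 16.04
knob 173 [ 0.51946204 -0.11246179]
bench z 0.00021051652855489866
knob 101 [ 0.51859564 -0.10699332]
bench z -0.000983446602809324
```

```bash
cat > act.py <<'E'
from fit import *
CASE=[.5522,-.0131]; CY=np.radians(71)
def w(o,yaw,off): 
    c,s=np.cos(yaw),np.sin(yaw); return np.array([o[0]+c*off[0]-s*off[1], o[1]+s*off[0]+c*off[1]])
def down(yaw): return [np.pi,0,(yaw+np.pi)%(2*np.pi)-np.pi]
def P(xy,z): return [float(xy[0]),float(xy[1]),z]
E
python3 - <<'E'
from act import *
print(manip.read_time_s())
for n,o,yaw,gy,z in [('br',(.5409,.299),45.8,-.044,.052),('bl',(.5753,-.3988),-44.7,.016,.034),('pl',(.422,-.279),118.7,-.006,.040)]:
    yaw=np.radians(yaw)
    for k in(0,np.pi):
        a=manip.inverse_kinematics(P(w(o,yaw,(0,gy)),z),down(yaw+k)); b=manip.inverse_kinematics(P(w(CASE,CY,(0,gy)),z+.01),down(CY+k))
        print(n,k,None if a is None else np.round(a,2),None if b is None else np.round(b,2))
# bracket pick with k=0
yaw=np.radians(45.8); g=w((.5409,.299),yaw,(0,-.044))
print(g)
manip.move_gripper(.05)
manip.move_pose(P(g,.15),down(yaw)); 
manip.move_linear(P(g,.052),speed=.15)
print(manip.read_time_s(), manip.read_ft_force())
manip.move_gripper(0,45); print(manip.read_width(),manip.read_grip_force(),manip.read_time_s())
manip.move_linear(P(g,.16),speed=.2); print(manip.read_width(),manip.read_ft_force(),manip.read_time_s())
E
```

```text
1.2
br 0 [ 0.4   0.44  1.92 -0.    0.78  1.17] [-0.09  0.38  1.99 -0.    0.77  0.25]
br 3.141592653589793 [ 0.4   0.44  1.92  0.    0.78 -1.97] [-0.09  0.38  1.99 -0.    0.77 -2.9 ]
bl 0 [-0.62  0.56  1.77 -0.    0.81  1.73] [-0.06  0.34  2.11 -0.    0.7   0.27]
bl 3.141592653589793 [-0.62  0.56  1.77  0.    0.81 -1.41] [-0.06  0.34  2.11 -0.    0.7  -2.87]
pl 0 [-0.62  0.31  2.17  0.    0.67 -1.12] [-0.07  0.35  2.07 -0.    0.72  0.26]
pl 3.141592653589793 [-0.62  0.31  2.17 -0.    0.67  2.02] [-0.07  0.35  2.07 -0.    0.72 -2.88]
[0.57244407 0.26832474]
6.3667 [-0.50997343 -0.49609245 -0.30880127]
0.0006973749439787851 0.0 7.2167
0.00039069389159163213 [ 0.00848339 -0.52967081 -1.27968396] 7.9083
```

```bash
python3 - <<'E'
from act import *
T,S=cap('top'),cap('scene')
print(manip.read_position())
a=S['color'][190:310,145:305,::-1]; b=T['color'][160:280,110:270,::-1]
cv2.imwrite('pics/c.png',cv2.resize(np.hstack([a,b]),(800,300),interpolation=cv2.INTER_CUBIC))
for d in(T,S):
    W=cloud(d); print(fit('angle_bracket',[d],(.541,.299),(.3,1.3)))
    m=(W[...,2]>.055)&(W[...,2]<.083)&(np.hypot(W[...,0]-.572,W[...,1]-.268)<.06); print(W[m].round(3)[::6])
E
```

```text
[0.57151321 0.26791352 0.15824938]
(array([0.54161753, 0.29720955, 0.79059641]), np.float64(0.02126776669817903))
[[0.587 0.274 0.077]
 [0.577 0.27  0.082]
 [0.575 0.261 0.081]
 [0.57  0.27  0.078]
 [0.567 0.268 0.076]
 [0.564 0.258 0.082]
 [0.561 0.255 0.081]
 [0.558 0.249 0.082]
 [0.557 0.246 0.071]
 [0.554 0.249 0.056]]
(array([0.54090496, 0.30122298, 0.77683562]), np.float64(0.01763618590052198))
[[0.572 0.265 0.079]
 [0.556 0.255 0.082]
 [0.58  0.274 0.077]
 [0.567 0.261 0.074]
 [0.589 0.287 0.078]
 [0.57  0.276 0.083]
 [0.558 0.262 0.078]
 [0.581 0.283 0.075]
 [0.566 0.271 0.075]
 [0.553 0.259 0.073]
 [0.577 0.279 0.07 ]
 [0.563 0.267 0.068]
 [0.584 0.29  0.071]
 [0.572 0.276 0.066]
 [0.558 0.264 0.064]
 [0.578 0.283 0.063]
 [0.566 0.269 0.057]
 [0.585 0.29  0.06 ]
 [0.584 0.291 0.056]]
```

View pics/c.png

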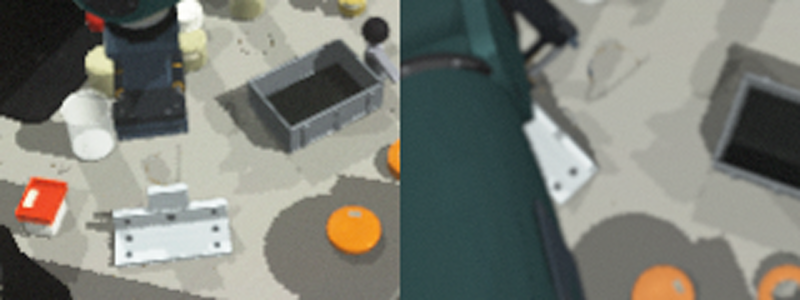

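```bash
python3 - <<'E'
from act import *
p=np.array(manip.read_position()); print(p,manip.read_orientation(),manip.read_width(),manip.read_joints())
for n in('top','scene'):
    d=np.load(n+'.npz'); W=cloud(d)
    for z in(0,.05,.1): print(n,cv2.projectPoints((p+[0,0,z]).reshape(1,3),d['rvec'],d['tvec'],K(d),d['dist_coeffs'])[0].ravel().round(1),end=' ')
    for lo in(.15,.17,.19,.21,.23,.25,.27):
        m=(W[...,2]>lo)&(W[...,2]<lo+.02)&(np.hypot(W[...,0]-p[0],W[...,1]-p[1])<.15)
        if m.sum(): print('\n',lo,m.sum(),W[m].min(0).round(3),W[m].max(0).round(3),end='')
    print()
E
```

```text
[0.57151321 0.26791352 0.15824938] [-3.14064893e+00  2.28333910e-03  7.99356470e-01] 0.0003678146805471398 [ 4.01445054e-01  2.98376592e-01  1.88680793e+00 -1.80612551e-05
  9.58878768e-01  1.17289638e+00]
top [157.8 200.7] top [153.  196.8] top [147.7 192.5] 
 0.27 37 [0.561 0.185 0.276] [0.605 0.228 0.29 ]
scene [209.  248.4] scene [207.4 237.3] scene [205.6 225.5] 
 0.25 1 [0.509 0.316 0.268] [0.509 0.316 0.268]
 0.27 153 [0.487 0.191 0.27 ] [0.601 0.354 0.29 ]
```

```bash
python3 - <<'E'
from act import *
manip.move_gripper(.05); S=cap('scene'); print(manip.read_width(),manip.read_ft_force(),manip.read_time_s())
a=S['color'][195:300,160:270,::-1]; z=S['z_map'][195:300,160:270]
b=cv2.applyColorMap(np.uint8(np.clip((z-.9)/.5,0,1)*255),2); b[z==0]=0
cv2.imwrite('pics/d.png',cv2.resize(np.hstack([a,b]),(800,382),interpolation=cv2.INTER_NEAREST))
E
```

```text
0.050101762101895334 [-0.23737835 -0.19151292  0.40249655] 8.9333
```

View pics/d.png

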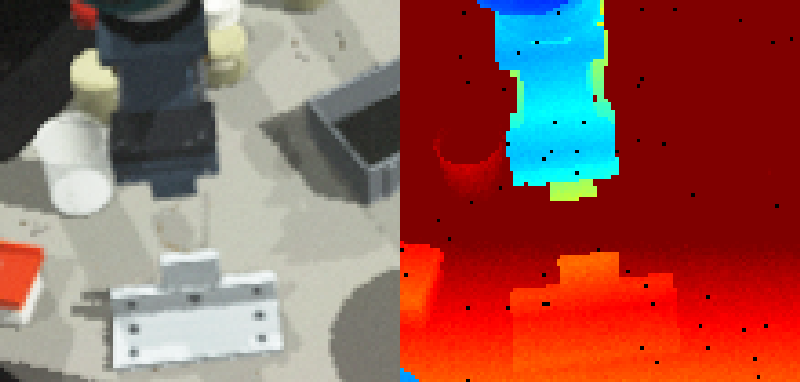

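```bash
python3 - <<'E'
from act import *
g=w((.5409,.299),np.radians(45.8),(0,-.044))
manip.move_linear(P(g,.052),speed=.15)
print(manip.read_position(),manip.read_width(),manip.read_ft_force(),manip.read_time_s())
S=cap('scene')
manip.move_gripper(.02,20); print(manip.read_width(),manip.read_grip_force(),manip.read_ft_force(),manip.read_position(),manip.read_time_s())
a=S['color'][215:300,160:260,::-1]; z=S['z_map'][215:300,160:260]
b=cv2.applyColorMap(np.uint8(np.clip((z-1.0)/.3,0,1)*255),2); b[z==0]=0
cv2.imwrite('pics/e.png',cv2.resize(np.hstack([a,b]),(800,340),interpolation=cv2.INTER_NEAREST))
E
```

```text
[0.57303538 0.26858384 0.05281357] 0.04975357868296035 [ 0.09738097  0.52318073 -0.43112482] 9.8
0.01961206217577119 0.0 [ 0.55191939 -0.41946781 -0.19892947] [0.57242673 0.26831489 0.05199717] 10.4833
```

View pics/e.png

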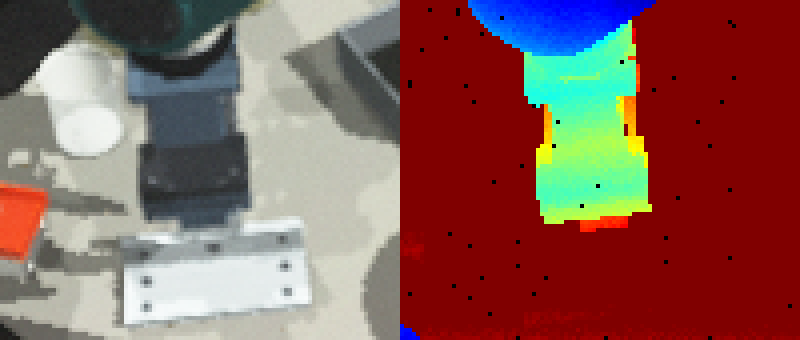

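```bash
python3 - <<'E'
from act import *
d=np.load('scene.npz');W=cloud(d)
yaw=np.radians(45.8);g=w((.5409,.299),yaw,(0,-.044))
# cloud points in bracket frame, near finger
c,s=np.cos(yaw),np.sin(yaw);D=W[...,:2]-[.5409,.299];X=D[...,0]*c+D[...,1]*s;Y=-D[...,0]*s+D[...,1]*c
for lo in range(20,140,10):
    m=(W[...,2]*1000>lo)&(W[...,2]*1000<lo+10)&(abs(X)<.09)&(abs(Y+.03)<.09)
    if m.sum(): print(lo,m.sum(),'x',np.percentile(X[m],[2,98]).round(3),'y',np.percentile(Y[m],[2,50,98]).round(3))
for o in(.013,.0095,.005):
    manip.move_gripper(o,30); print(manip.read_width(),manip.read_grip_force(),manip.read_ft_force(),manip.read_wrist_torque(),manip.read_time_s())
E
```

```text
20 92 x [-0.068  0.068] y [-0.042 -0.038 -0.035]
30 134 x [-0.068  0.07 ] y [-0.049 -0.039 -0.035]
40 44 x [-0.06   0.045] y [-0.046 -0.039 -0.035]
50 9 x [-0.022  0.025] y [-0.04  -0.038 -0.036]
60 6 x [-0.023  0.02 ] y [-0.04  -0.038 -0.036]
80 3 x [-0.014  0.009] y [-0.012 -0.012 -0.011]
90 18 x [-0.015  0.019] y [-0.011 -0.008 -0.005]
100 14 x [-0.011  0.017] y [-0.009 -0.007 -0.005]
0.013088735718981148 0.0 [0.25511782 0.60071413 0.40556307] [-0.04973326 -0.00374029 -0.0115565 ] 10.825
0.009457649913159937 0.0 [ 0.43530845 -0.68049747  0.32137557] [ 0.01589992 -0.04363064 -0.01844182] 11.1083
0.004813448211671276 0.0 [ 0.03759342 -0.40925148 -0.29996265] [-0.03809794  0.02419312  0.03006017] 11.4083
```

```bash
python3 - <<'E'
from act import *
d=np.load('scene.npz');W=cloud(d)
yaw=np.radians(45.8);g=w((.5409,.299),yaw,(0,-.044))
c,s=np.cos(yaw),np.sin(yaw);D=W[...,:2]-[.5409,.299];X=D[...,0]*c+D[...,1]*s;Y=-D[...,0]*s+D[...,1]*c
for lo in range(110,210,10):
    m=(W[...,2]*1000>lo)&(W[...,2]*1000<lo+10)&(abs(X)<.12)&(abs(Y+.03)<.15)
    if m.sum(): print(lo,m.sum(),'x',np.percentile(X[m],[2,98]).round(3),'y',np.percentile(Y[m],[2,50,98]).round(3))
manip.move_gripper(0,20)
z=.052
while z>.03:
    z-=.003; manip.move_linear(P(g,z),speed=.05); f=manip.read_ft_force()
    if abs(f[2])>4: break
print(z,manip.read_position(),f,manip.read_time_s(),manip.read_width())
E
```

```text
160 23 x [-0.035  0.037] y [0.035 0.038 0.04 ]
170 63 x [-0.034  0.038] y [-0.067  0.038  0.041]
180 102 x [-0.035  0.038] y [-0.114 -0.017  0.043]
190 53 x [-0.034  0.04 ] y [-0.083  0.045  0.048]
200 292 x [-0.032  0.039] y [0.007 0.032 0.048]
0.04299999999999999 [0.57306456 0.26829288 0.04458937] [-7.36533506 -7.47371621 24.33455471] 12.4333 0.0004147982966817308
```

```bash
cat >> act.py <<'E'
DZ=-.035   # tips are really 35 mm above the reported TCP
def P(xy,z): return [float(xy[0]),float(xy[1]),z+DZ]
def st(): print('w',round(manip.read_width(),4),'grip',round(manip.read_grip_force(),1),'ft',np.round(manip.read_ft_force(),1),'p',np.round(manip.read_position(),4),'t',round(manip.read_time_s(),2))
E
python3 - <<'E'
from act import *
yaw=np.radians(45.8);g=w((.5409,.299),yaw,(0,-.044))
manip.move_linear(P(g,.088),speed=.1); manip.move_gripper(.05)
manip.move_linear(P(g,.054),speed=.15); st()
manip.move_gripper(0,45); st()
manip.move_linear(P(g,.13),speed=.2); st()
q=w(CASE,CY,(0,-.044))
manip.move_pose(P(q,.13),down(CY)); st()
T,S=cap('top'),cap('scene')
a=S['color'][170:270,210:330,::-1]; b=T['color'][160:260,220:340,::-1]
cv2.imwrite('pics/f.png',cv2.resize(np.hstack([a,b]),(800,333),interpolation=cv2.INTER_CUBIC))
E
```

```text
w 0.0499 grip 0.0 ft [-0.2  0.5  0.3] p [0.5719 0.2681 0.0185] t 13.93
w 0.0099 grip 45.0 ft [-1.2 -1.   3.8] p [0.5726 0.2684 0.0192] t 14.62
w 0.0096 grip 45.0 ft [ 0.6  0.1 -3.1] p [0.572  0.2681 0.0943] t 15.16
w 0.0095 grip 45.0 ft [ 0.4 -0.1 -2.7] p [ 0.5935 -0.0268  0.0943] t 16.3
```

View pics/f.png

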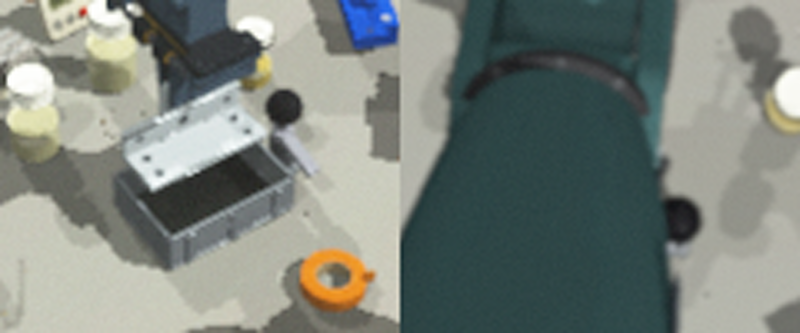

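```bash
cat >> act.py <<'E'
CS=np.array([.5516,-.0102]) # case in scene camera
def held(name,z0,extra=(),dbg=True):
    """fit held part over the case in scene camera; returns offset (x,y,yaw deg) in the case frame, part minus case, scene-relative"""
    d=np.load('scene.npz'); o,v,L=obs(d,CS,.17)
    base=render(M['transit_case'],*CS,CY,o,v)
    for n,z in extra: base=np.minimum(base,render(M[n],*CS,CY,o,v,z))
    f=lambda p:np.minimum(abs(np.minimum(base,render(M[name],p[0],p[1],p[2],o,v,p[3]))-L),.03).mean()
    q=differential_evolution(f,[(CS[0]-.02,CS[0]+.02),(CS[1]-.02,CS[1]+.02),(CY-.1,CY+.1),(z0-.008,z0+.008)],seed=1,maxiter=60,tol=1e-4)
    D=q.x[:2]-CS; c,s=np.cos(CY),np.sin(CY); r=np.array([c*D[0]+s*D[1],-s*D[0]+c*D[1],q.x[2]-CY])
    print(name,'offset mm,deg',(r*[1e3,1e3,57.3]).round(2),'z',q.x[3].round(4),'cost',q.fun); return r
E
python3 - <<'E'
from act import *
held('angle_bracket',.076)
E
```

```text
angle_bracket offset mm,deg [-0.58 -0.76  0.47] z 0.0737 cost 0.016648581972823692
```

```bash
cat >> act.py <<'E'
def lower(q,z1,z0,yaw,fmax=12,step=.004):
    """guarded descent; the contact force is measured against the value at the top"""
    f0=np.array(manip.read_ft_force()); z=z1
    while z>z0+1e-6:
        z=max(z-step,z0); manip.move_linear(P(q,z),down(yaw),speed=.12)
        f=np.array(manip.read_ft_force())-f0
        if np.linalg.norm(f)>fmax: print('contact at',round(z,4),f.round(1)); return z
    print('reached',z,f.round(1)); return z
E
python3 - <<'E'
from act import *
y=CY-np.radians(.4); q=w(CASE,CY,(.0005,-.044+.002))
manip.move_linear(P(q,.112),down(y),speed=.1)
lower(q,.112,.058,y,step=.009); st()
E
```

```text
reached 0.05800000000000003 [ 1.7 -0.4  0.4]
w 0.0099 grip 45.0 ft [ 0.7  0.1 -2.1] p [ 0.5926 -0.0264  0.0228] t 18.23
```

```bash
python3 - <<'E'
from act import *
y=CY-np.radians(.4); q=w(CASE,CY,(.0005,-.044+.002))
z=lower(q,.058,.0525,y,fmax=5,step=.001); st()
manip.move_gripper(.03); st()
manip.move_linear(P(q,.13),speed=.25)
# block
yaw=np.radians(-44.7); g=w((.5753,-.3988),yaw,(0,.016)); print(g)
manip.move_pose(P(g,.14),down(yaw))
S=cap('scene'); T=cap('top')
for d in(S,T):
    p,f=fit('angle_bracket',[d],CS,(CY-.2,CY+.2),.03,.004,.09); print((p*[1e3,1e3,57.3]).round(1),f)
st()
E
```

```text
contact at 0.057 [-5.4 -0.4 16.1]
w 0.0099 grip 45.0 ft [-4.7 -0.3 13.9] p [ 0.5926 -0.0264  0.0228] t 18.48
w 0.0302 grip 0.0 ft [-0.5  0.1  0.7] p [ 0.592  -0.0263  0.0219] t 18.99
[ 0.58655432 -0.38742721]
[551.8  -8.   69.5] 0.01153920599876936
[551.9 -15.3  70.6] 0.0069614158618525115
w 0.03 grip 0.0 ft [ 0.  -1.  -0.2] p [ 0.5867 -0.3864  0.1047] t 20.89
```

```bash
python3 - <<'E'
from act import *
yaw=np.radians(-44.7); g=w((.5753,-.3988),yaw,(0,.016))
manip.move_gripper(.04)
manip.move_linear(P(g,.045),speed=.25)
z=lower(g,.045,.0335,yaw,fmax=5,step=.002); 
if z<.034: z=z
manip.move_linear(P(g,z+.001),speed=.05)
manip.move_gripper(0,55); st(); zg=z+.001
manip.move_linear(P(g,.13),speed=.25); st()
q=w(CASE,CY,(.0005,.016))
zt=.052+.075-.0+.0  # underside well over the bracket tab (84 mm)? block passes beside the tab
manip.move_pose(P(q,.16),down(CY)); st()
S=cap('scene')
held('step_block',.16-zg,[('angle_bracket',.004)]); print('zg',zg)
E
```

```text
reached 0.0335 [-0.1  0.4 -0.1]
w 0.0133 grip 54.3 ft [-0.6 -0.4  1.4] p [ 5.865e-01 -3.875e-01 -5.000e-04] t 24.08
w 0.0136 grip 54.2 ft [-0.4  1.3 -4.8] p [ 0.586 -0.387  0.094] t 24.62
w 0.0136 grip 54.2 ft [-0.4  0.3 -4.2] p [ 0.5373 -0.0079  0.1245] t 26.05
step_block offset mm,deg [ 1.26 -2.51  1.06] z 0.1237 cost 0.016386703235106746
zg 0.0345
```

```bash
python3 - <<'E'
from act import *
q=w(CASE,CY,(0,.0175))
manip.move_linear(P(q,.095),speed=.2); S=cap('scene'); st()
held('step_block',.0605,[('angle_bracket',.004)])
cv2.imwrite('pics/g.png',cv2.resize(S['color'][170:270,210:330,::-1],(720,600),interpolation=cv2.INTER_CUBIC))
E
```

```text
w 0.0136 grip 54.2 ft [ 0.7 -0.1 -3.9] p [ 0.5365 -0.0077  0.061 ] t 26.62
step_block offset mm,deg [ 1.53 -1.7   0.25] z 0.0596 cost 0.016477647058306125
```

View pics/g.png

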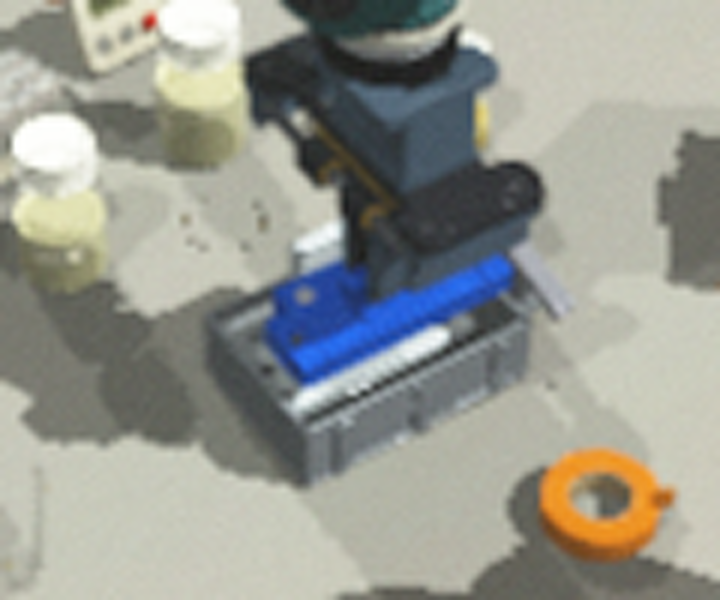

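```bash
python3 - <<'E'
from act import *
q=w(CASE,CY,(-.0013,.016+.0032))
manip.move_linear(P(q,.092),down(CY),speed=.1)
z=lower(q,.092,.0355,CY,fmax=8,step=.003); st()
E
```

```text
contact at 0.047 [-0.2 -3.5 17.2]
w 0.0135 grip 54.9 ft [-0.3 -3.  12.5] p [ 0.5352 -0.0084  0.0131] t 30.62
```

```bash
python3 - <<'E'
from act import *
for dy in(.0052,.0068):
    q=w(CASE,CY,(-.0013,.016+dy))
    manip.move_linear(P(q,.0505),down(CY),speed=.1); print(dy,np.round(manip.read_ft_force(),1))
    z=lower(q,.0505,.0375,CY,fmax=8,step=.002); st()
    if z<.042: break
S=cap('scene'); held('step_block',z-.0345,[('angle_bracket',.004)])
E
```

```text
0.0052 [ 1.1  0.1 -4.5]
contact at 0.0465 [-11.    0.4  31.8]
w 0.0133 grip 55.0 ft [-9.9  0.5 27.3] p [ 0.532  -0.0074  0.0127] t 31.38
0.0068 [ 5.2 -2.1 -0.9]
contact at 0.0465 [-5.9  1.  19.5]
w 0.0134 grip 55.0 ft [-0.7 -1.1 18.5] p [ 0.5316 -0.007   0.0125] t 32.12
step_block offset mm,deg [0.24 4.78 2.  ] z 0.0126 cost 0.016524876120700062
```

```bash
python3 - <<'E'
from act import *
q=w(CASE,CY,(-.0013,.016+.005))
manip.move_linear(P(q,.17),down(CY),speed=.3)
manip.move_pose(P((.45,-.27),.2),down(CY))
S=cap('scene');T=cap('top');st()
c,s=np.cos(CY),np.sin(CY)
for n,d,C in(('S',S,CS),('T',T,np.array([.5528,-.016]))):
    o,v,L=obs(d,C,.10); base=render(M['transit_case'],*C,CY,o,v)
    f=lambda p:np.minimum(abs(np.minimum(base,render(M['angle_bracket'],p[0],p[1],p[2],o,v,p[3]))-L),.03).mean()
    q=differential_evolution(f,[(C[0]-.02,C[0]+.02),(C[1]-.02,C[1]+.02),(CY-.15,CY+.15),(-.002,.02)],seed=1,maxiter=60,tol=1e-4)
    D=q.x[:2]-C; print(n,'x',(c*D[0]+s*D[1])*1e3,'y',(-s*D[0]+c*D[1])*1e3,'yaw',np.degrees(q.x[2]-CY),'z',q.x[3],q.fun)
    W=cloud(d);X=c*(W[...,0]-C[0])+s*(W[...,1]-C[1]);Y=-s*(W[...,0]-C[0])+c*(W[...,1]-C[1])
    for x in(-60,-30,0,30,60):
        print(x,[ (y,int(np.nanmedian(W[...,2][(abs(X*1e3-x)<10)&(abs(Y*1e3-y)<2.5)])*1e3) if ((abs(X*1e3-x)<10)&(abs(Y*1e3-y)<2.5)).sum() else None) for y in range(-40,55,5)])
a=S['color'][190:260,235:315,::-1]; b=T['color'][185:255,230:310,::-1]
cv2.imwrite('pics/i.png',cv2.resize(np.hstack([a,b]),(800,350),interpolation=cv2.INTER_CUBIC))
E
```

```text
w 0.0137 grip 54.9 ft [-0.3 -0.8 -4.1] p [ 0.4503 -0.2689  0.1645] t 33.91
S x -0.04313700929547787 y 0.43794033100833185 yaw -0.6346575265389484 z 0.0014308894046727335 0.004864470987680701
-60 [(-40, 35), (-35, 16), (-30, 11), (-25, 12), (-20, 10), (-15, 10), (-10, 12), (-5, 10), (0, 11), (5, 9), (10, 6), (15, 6), (20, 3), (25, None), (30, None), (35, None), (40, None), (45, None), (50, 29)]
-30 [(-40, 33), (-35, 23), (-30, 11), (-25, 10), (-20, 14), (-15, 11), (-10, 10), (-5, 11), (0, 10), (5, 12), (10, 6), (15, 3), (20, 2), (25, None), (30, None), (35, None), (40, None), (45, None), (50, 36)]
0 [(-40, 49), (-35, 38), (-30, 11), (-25, 12), (-20, 10), (-15, 13), (-10, 10), (-5, 10), (0, 10), (5, 13), (10, 8), (15, 3), (20, 3), (25, None), (30, None), (35, None), (40, None), (45, None), (50, 43)]
30 [(-40, 37), (-35, 17), (-30, 11), (-25, 12), (-20, 10), (-15, 12), (-10, 10), (-5, 12), (0, 12), (5, 11), (10, 8), (15, 4), (20, 3), (25, None), (30, None), (35, None), (40, None), (45, None), (50, 37)]
60 [(-40, 32), (-35, 33), (-30, 12), (-25, 12), (-20, 11), (-15, None), (-10, 14), (-
[... 496 characters left out ...]
4), (-10, 14), (-5, 14), (0, 13), (5, 14), (10, 13), (15, 5), (20, 3), (25, 4), (30, 5), (35, 5), (40, 4), (45, 5), (50, 48)]
0 [(-40, 62), (-35, 13), (-30, 15), (-25, 13), (-20, 13), (-15, 15), (-10, 12), (-5, 14), (0, 13), (5, 15), (10, 13), (15, 5), (20, 5), (25, 4), (30, 5), (35, 4), (40, 3), (45, 4), (50, 46)]
30 [(-40, 39), (-35, 13), (-30, 14), (-25, 14), (-20, 15), (-15, 13), (-10, 10), (-5, 15), (0, 14), (5, 14), (10, 12), (15, 4), (20, 4), (25, 5), (30, 5), (35, 5), (40, 6), (45, 5), (50, 47)]
60 [(-40, 38), (-35, 14), (-30, 15), (-25, 15), (-20, 15), (-15, 15), (-10, 14), (-5, 14), (0, 14), (5, 14), (10, 12), (15, 5), (20, 5), (25, 4), (30, 4), (35, 4), (40, 5), (45, 6), (50, 48)]
```

View pics/i.png

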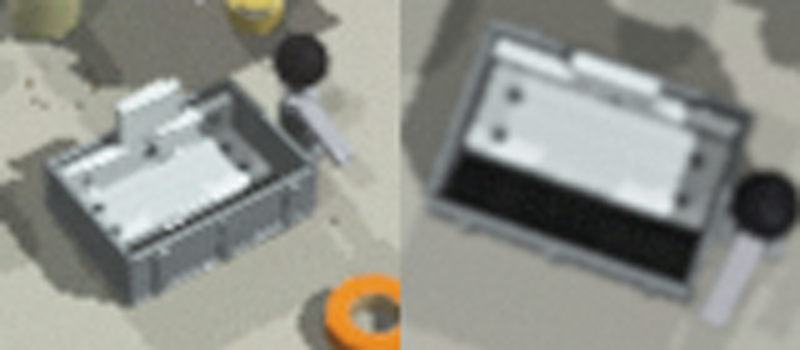

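```bash
python3 - <<'E'
from act import *
for n in('scene','top'):
    d=np.load(n+'.npz')
    C=w((.45,-.27),CY,(0,-.016)); C2=w((.45,-.27),CY,(0,.016))
    o,v,L=obs(d,(.45,-.27),.13)
    for nm,c,y0 in(('normal',C,CY),('flip',C2,CY+np.pi)):
        f=lambda p:np.minimum(abs(render(M['step_block'],p[0],p[1],p[2],o,v,p[3])-L),.03).mean()
        q=differential_evolution(f,[(c[0]-.015,c[0]+.015),(c[1]-.015,c[1]+.015),(y0-.1,y0+.1),(.155,.175)],seed=1,maxiter=50,tol=1e-4)
        r=render(M['step_block'],q.x[0],q.x[1],q.x[2],o,v,q.x[3]); hit=(r<-o[2]/v[:,2]-1e-6)
        print(n,nm,q.fun,(q.x[:2]-c)*1e3,np.degrees(q.x[2]-y0),q.x[3],'hit frac ok',(abs(r-L)[hit]<.006).mean(),hit.sum())
S=np.load('scene.npz')['color'];T=np.load('top.npz')['color']
a=S[165:235,285:365,::-1]; b=T[185:255,310:390,::-1]
cv2.imwrite('pics/j.png',cv2.resize(np.hstack([a,b]),(800,350),interpolation=cv2.INTER_CUBIC))
E
```

```text
scene normal 0.021813779896450766 [-0.62024794  4.73132954] -1.994783387633967 0.16340129263373626 hit frac ok 0.6261343012704175 551
scene flip 0.02162505538039526 [0.52055925 5.45599986] -0.7068182526451929 0.16342783942827263 hit frac ok 0.7367491166077739 566
top normal 0.022421545585455366 [-8.98206652  6.44717368] 5.627785772555308 0.16550355015523827 hit frac ok 0.15280739161336176 1407
top flip 0.022132583775936663 [1.93093176 2.6161983 ] 0.029643530574520183 0.16581719655156127 hit frac ok 0.20682148040638607 1378
```

View pics/j.png

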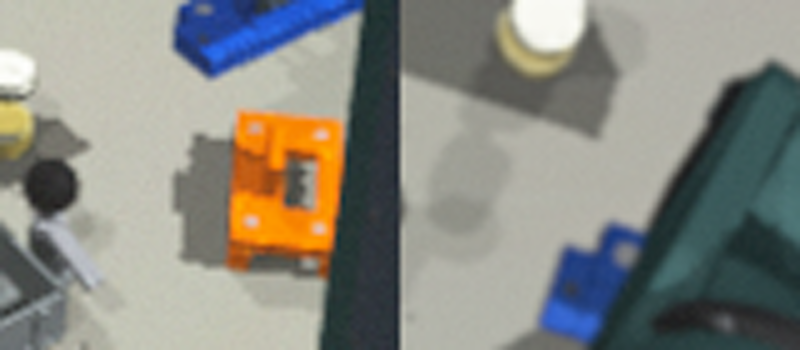

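```bash
python3 - <<'E'
from act import *
Y2=CY+np.pi
q=w(CASE,CY,(0,.016+.002))
j=manip.inverse_kinematics(P(q,.13),down(Y2)); print(np.round(j,2))
manip.move_pose(P(q,.13),down(Y2)); manip.move_linear(P(q,.095),speed=.2); st()
S=cap('scene'); held('step_block',.0605,[('angle_bracket',.004)])
E
```

```text
[-0.06  0.24  2.1  -0.    0.79 -2.87]
w 0.0137 grip 54.9 ft [-0.  -0.8 -4.4] p [ 0.5344 -0.0074  0.0596] t 36.47
step_block offset mm,deg [-1.08  1.73  0.3 ] z 0.0593 cost 0.015938633103394505
```

```bash
python3 - <<'E'
from act import *
Y2=CY+np.pi
q=w(CASE,CY,(.0011,.016+.002))
manip.move_linear(P(q,.09),down(Y2),speed=.1)
z=lower(q,.09,.040,Y2,fmax=8,step=.010)
z=lower(q,z,.0355,Y2,fmax=5,step=.0015) if z<=.041 else z; st()
E
```

```text
reached 0.04 [ 0.6 -0.2 -0.1]
contact at 0.037 [-3.7  0.5 12. ]
w 0.0138 grip 55.0 ft [-3.1  0.5  8. ] p [ 0.536  -0.0062  0.0027] t 38.52
```

```bash
python3 - <<'E'
from act import *
manip.move_gripper(.03)
q=w(CASE,CY,(.0011,.018)); manip.move_linear(P(q,.12),speed=.3)
yaw=np.radians(118.7); g=w((.422,-.279),yaw,(0,-.006)); print(g)
manip.move_pose(P(g,.12),down(yaw))
S=cap('scene')
held('step_block',.004,[('angle_bracket',.004)])
manip.move_gripper(.04)
z=lower(g,.12,.042,yaw,fmax=6,step=.039); st()
if z<.043:
    manip.move_gripper(0,50); st()
    manip.move_linear(P(g,.14),speed=.3); st()
E
```

```text
[ 0.42726288 -0.27611866]
step_block offset mm,deg [1.4  1.61 0.16] z 0.0018 cost 0.00670722686053617
reached 0.042 [ 0.8  0.6 -0.3]
w 0.0401 grip 0.0 ft [0.  0.6 0.1] p [ 0.4274 -0.2763  0.0074] t 42.33
w 0.0116 grip 50.0 ft [-2.   0.6  6.4] p [ 0.4274 -0.2763  0.0073] t 42.88
w 0.0117 grip 50.0 ft [ 0.3  0.5 -1.3] p [ 0.4274 -0.2762  0.1056] t 43.35
```

```bash
python3 - <<'E'
from act import *
q=w(CASE,CY,(0,-.006+.0015))
manip.move_pose(P(q,.15),down(CY)); manip.move_linear(P(q,.112),speed=.2); st()
S=cap('scene'); held('window_plate',.070,[('angle_bracket',.004),('step_block',.004)])
E
```

```text
w 0.0005 grip 0.0 ft [0.3 0.3 0.4] p [ 0.5557 -0.0151  0.0765] t 44.94
window_plate offset mm,deg [-21.69   2.67   0.28] z 0.078 cost 0.01819233530478893
```

```bash
python3 - <<'E'
from act import *
S=cap('scene');T=cap('top')
for n,d in(('scene',S),('top',T)):
    W=cloud(d)
    for r in spotter.recognise(n,'window_plate')[:3]:
        b=np.array(r['bbox']); print(n,round(r['conf'],2),b.round(),W[int(min(b[1],419)),int(min(b[0],559))].round(3))
a=S['color'][150:300,170:370,::-1]; b=T['color'][150:300,220:420,::-1]
cv2.imwrite('pics/k.png',cv2.resize(np.vstack([a,b]),(400*1,600),interpolation=cv2.INTER_CUBIC))
E
```

```text
top 0.93 [310. 254.  33.  32.] [ 0.447 -0.133  0.051]
```

View pics/k.png

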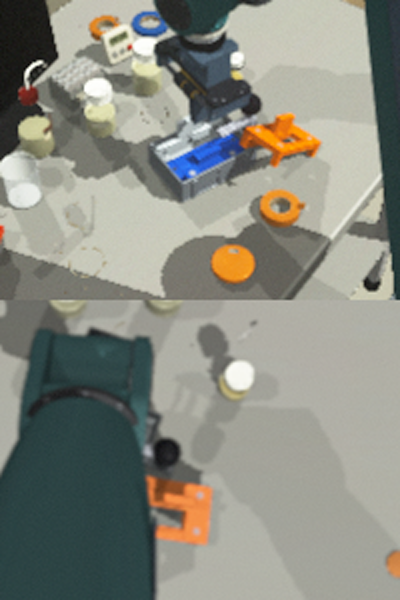

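```bash
python3 - <<'E'
from act import *
from scipy.spatial.transform import Rotation as Ro
q=w(CASE,CY,(0,-.006))
manip.move_linear(P(q,.18),speed=.3); manip.move_pose(P((.56,.2),.2),down(CY)); st()
S=cap('scene');T=cap('top')
def rend(p,o,v):
    R=Ro.from_euler('ZYX',p[3:]).as_matrix(); oo=R.T@(o-p[:3]); vv=v@R; t=-o[2]/v[:,2]
    for b in M['window_plate']:
        a=(b[0::2]-oo)/vv; e=(b[1::2]-oo)/vv; n=np.minimum(a,e).max(1); f=np.maximum(a,e).min(1); t=np.where(n<f,np.minimum(t,n),t)
    return t
def orange(d):
    hsv=cv2.cvtColor(np.array(d['color']),cv2.COLOR_RGB2HSV); return (hsv[...,0]>5)&(hsv[...,0]<18)&(hsv[...,1]>150)
C=(.447,-.15)
for ds,l in(([T,S],'both'),([T],'T'),([S],'S')):
    O=[obs(d,C,.11) for d in ds]
    f=lambda p:np.mean([np.minimum(abs(rend(p,o,v)-L),.03).mean() for o,v,L in O])
    q=differential_evolution(f,[(.38,.54),(-.22,-.06),(-.005,.07),(-np.pi,np.pi),(-.6,.6),(-.6,.6)],seed=2,popsize=10,maxiter=90,tol=1e-4)
    print(l,q.x[:3].round(4),np.degrees(q.x[3:]).round(1),q.fun)
    if l=='both':
        R=Ro.from_euler('ZYX',q.x[3:]).as_matrix(); print('rib centre',q.x[:3]+R@[0,-.006,.049],'rib x',R[:,0],'rib z',R[:,2])
for d in(T,S):
    W=cloud(d); P_=W[orange(d)&(np.hypot(W[...,0]-C[0],W[...,1]-C[1])<.13)]
    print(len(P_),P_.min(0).round(3),P_.max(0).round(3), P_[P_[:,2].argsort()[-5:]].round(3).tolist())
E
```

```text
w 0.0006 grip 0.0 ft [ 0.1 -0.5  0.3] p [0.5596 0.1991 0.1642] t 46.43
both [ 0.5197 -0.079   0.0538] [ 0.8 -6.4 24.1] 0.01238024773841226
rib centre [ 0.51532829 -0.1045064   0.09585772] rib x [0.99362415 0.01437044 0.11182372] rib z [-0.09618012 -0.40946629  0.90724128]
T [ 0.4949 -0.0667  0.0628] [152.9   9.9   8.5] 0.009381592205001593
S [ 0.4391 -0.0915  0.034 ] [-100.6   34.3  -30.4] 0.01560160932435678
1076 [ 0.382 -0.174 -0.006] [ 0.502 -0.026  0.109] [[0.458, -0.111, 0.105], [0.413, -0.05, 0.105], [0.456, -0.108, 0.107], [0.461, -0.113, 0.107], [0.455, -0.111, 0.109]]
489 [ 0.373 -0.22  -0.007] [ 0.51  -0.028  0.102] [[0.435, -0.042, 0.1], [0.453, -0.107, 0.1], [0.45, -0.047, 0.101], [0.449, -0.107, 0.102], [0.46, -0.105, 0.102]]
```

```bash
cat > pf.py <<'E'
from act import *
from scipy.spatial.transform import Rotation as Ro
def hitp(p,o,v):
    R=Ro.from_euler('ZYX',p[3:]).as_matrix(); oo=R.T@(o-p[:3]); vv=v@R; t=np.full(len(v),9.)
    for b in M['window_plate']:
        a=(b[0::2]-oo)/vv; e=(b[1::2]-oo)/vv; n=np.minimum(a,e).max(1); f=np.maximum(a,e).min(1); t=np.where(n<f,np.minimum(t,n),t)
    return t
def prep(d,C,r=.14):
    hsv=cv2.cvtColor(np.array(d['color']),cv2.COLOR_RGB2HSV); m=(hsv[...,0]>4)&(hsv[...,0]<20)&(hsv[...,1]>130)
    W=cloud(d); R=cv2.Rodrigues(np.array(d['rvec'],float))[0]; o=-R.T@np.ravel(d['tvec'])
    k=(np.nan_to_num(np.hypot(W[...,0]-C[0],W[...,1]-C[1]),nan=9)<r)&(np.nan_to_num(np.hypot(W[...,0]-.383,W[...,1]+.015),nan=0)>.05)
    v=W[k]-o; L=np.linalg.norm(v,axis=1); return o,v/L[:,None],L,m[k]
def pfit(ds,C,bnd,it=120):
    O=[prep(d,C) for d in ds]
    def f(p):
        s=0
        for o,v,L,m in O:
            t=hitp(p,o,v); s+=(np.minimum(abs(t-L),.03)[m].sum()+np.where((t<L-.006)&~m,.02,0).sum())/m.sum()
        return s/len(O)
    best=min((differential_evolution(f,bnd,seed=s,popsize=12,maxiter=it,tol=1e-5) for s in(1,2,3)),key=lambda q:q.fun)
    return best.x,best.fun
E
python3 - <<'E'
from pf import *
T,S=np.load('top.npz'),np.load('scene.npz'); C=(.45,-.11)
for ds,l in(([T,S],'both'),([T],'T'),([S],'S')):
    x,f=pfit(ds,C,[(.38,.54),(-.22,-.02),(-.01,.08),(-np.pi,np.pi),(-1,1),(-1,1)])
    R=Ro.from_euler('ZYX',x[3:]).as_matrix()
    print(l,x[:3].round(4),np.degrees(x[3:]).round(1),round(f,4),'ribtop',(x[:3]+R@[0,-.006,.06]).round(4),'X',R[:,0].round(3),'Z',R[:,2].round(3))
E
```

```text
Still running in the background as job /tmp/bash_jobs.1000/bc2aacee323d (pid 1058). You'll get a notice when it ends.
```

```bash
cat /tmp/bash_jobs.1000/bc2aacee323d/stdout; nproc
```

```text
4
```

```bash
kill -- -$(cat /tmp/bash_jobs.1000/bc2aacee323d/pid); sed -i 's/v=W\[k\]-o;/k\&=(np.indices(k.shape).sum(0)%2==0); v=W[k]-o;/; s/for s in(1,2,3))/for s in(1,))/' pf.py
export OMP_NUM_THREADS=1 OPENBLAS_NUM_THREADS=1; timeout 100 python3 -u - <<'E'
from pf import *
T,S=np.load('top.npz'),np.load('scene.npz'); C=(.45,-.11)
for d in(T,S):
    o,v,L,m=prep(d,C); print(len(L),m.sum())
for ds,l in(([T,S],'both'),):
    x,f=pfit(ds,C,[(.40,.52),(-.2,-.02),(-.01,.08),(.3,2.8),(-.6,.6),(-.6,.6)],50)
    R=Ro.from_euler('ZYX',x[3:]).as_matrix()
    print(l,x[:3].round(4),np.degrees(x[3:]).round(1),round(f,4),'ribtop',(x[:3]+R@[0,-.006,.06]).round(4),'X',R[:,0].round(3),'Z',R[:,2].round(3))
    for d in(T,S):
        o,v,L,m=prep(d,C); t=hitp(x,o,v); print((abs(t-L)[m]<.006).mean(), ((t<L-.006)&~m).sum())
E
```

```text
3417 566
2103 244
both [ 0.4531 -0.0966  0.0324] [ 84.4 -30.2  -0.3] 0.0056 ribtop [ 0.4559 -0.1272  0.0843] X [0.085 0.86  0.503] Z [-0.054 -0.501  0.864]
0.7579505300353356 13
0.7418032786885246 4
```

```bash
cat > regrip.py <<'E'
from pf import *
x=np.array([.4531,-.0966,.0324,np.radians(84.4),np.radians(-30.2),0.])
R=Ro.from_euler('ZYX',x[3:]).as_matrix(); Z=R[:,2]
ori=Ro.from_matrix(R@np.diag([1,-1,-1.])).as_euler('xyz').tolist()
tip=x[:3]+R@[0,-.006,.043]
cmd=lambda h:(tip+h*Z-.035*(Z+[0,0,1])/2).tolist()
E
python3 - <<'E'
from regrip import *
print(tip,ori)
print(manip.inverse_kinematics(cmd(.12),ori),manip.inverse_kinematics(cmd(0),ori))
manip.move_gripper(.036)
manip.move_pose(cmd(.12),ori); manip.move_linear(cmd(.05),ori,speed=.3); st()
S=cap('scene'); W=cloud(S); D=W-tip; 
X=D@R[:,0];Y=D@R[:,1];Zz=D@Z
hsv=cv2.cvtColor(S['color'],cv2.COLOR_RGB2HSV); org=(hsv[...,0]>4)&(hsv[...,0]<20)&(hsv[...,1]>130)
for lo in range(20,160,10):
    m=(Zz*1e3>lo)&(Zz*1e3<lo+10)&(abs(X)<.1)&(abs(Y)<.1)&~org
    if m.sum(): print(lo,m.sum(),'X',(np.percentile(X[m],[2,98])*1e3).round(),'Y',(np.percentile(Y[m],[2,98])*1e3).round())
E
```

```text
[ 0.45696066 -0.11871212  0.06956382] [3.141592653589793, -0.5270894341022874, 1.473057888683214]
[-0.67854337  0.24895553  2.08715116  0.47661483  1.1596182  -0.85299126] [-0.58002496  0.39905105  2.15517999  0.58478014  0.93956644 -0.91707491]
w 0.0359 grip 0.0 ft [-0.3 -0.5  0.2] p [ 0.4553 -0.134   0.08  ] t 49.14
20 34 X [19. 49.] Y [-70. -41.]
30 7 X [26. 37.] Y [-65. -51.]
40 2 X [-6.  4.] Y [-19. -18.]
50 33 X [-22.  13.] Y [-27.  27.]
60 34 X [-20.  14.] Y [-24.  29.]
70 39 X [-21.  15.] Y [-28.  30.]
80 36 X [-25.  13.] Y [-27.  30.]
90 39 X [-23.  17.] Y [-30.  31.]
100 40 X [-22.  14.] Y [-30.  33.]
110 39 X [-24.  16.] Y [-30.  32.]
120 48 X [-12.  28.] Y [-77.  80.]
130 107 X [-36.  36.] Y [-77.  81.]
140 154 X [-28.  34.] Y [-77.  80.]
150 109 X [-15.  34.] Y [-84.  84.]
```

```bash
python3 - <<'E'
from regrip import *
tip=tip+.003*R[:,0]; cmd=lambda h:(tip+h*Z-.035*(Z+[0,0,1])/2).tolist()
manip.move_linear(cmd(.012),ori,speed=.2); manip.move_linear(cmd(0),ori,speed=.08); st()
manip.move_gripper(0,58); st()
c=np.array(cmd(0))+[-.0,0,.10]; manip.move_linear(c.tolist(),ori,speed=.25); st()
q=w(CASE,CY,(0,-.006+.0015))
if manip.read_width()>.008:
    manip.move_pose(P(w(CASE,CY,(-.11,.09)),.20),down(CY)); st()
    S=cap('scene')
    T=cap('top')
E
```

```text
w 0.0363 grip 0.0 ft [-0.1 -0.2  0.6] p [ 0.4581 -0.1075  0.0386] t 49.83
w 0.0118 grip 58.0 ft [-1.2 -0.3  0.3] p [ 0.4581 -0.1075  0.0385] t 50.33
w 0.0117 grip 58.0 ft [-0.1  0.7 -2.3] p [ 0.4578 -0.1073  0.138 ] t 50.88
w 0.0118 grip 58.0 ft [-0.7 -0.6 -2.7] p [ 0.4307 -0.0875  0.1639] t 51.72
```

```bash
python3 - <<'E'
from act import *
q=w(CASE,CY,(0,-.006+.0015))
manip.move_linear(P(q,.185),down(CY),speed=.3); manip.move_linear(P(q,.118),speed=.25); st()
S=cap('scene'); W=cloud(S)
k=np.array([.5186,-.107]); D=W[...,:2]-k; r=np.hypot(*np.moveaxis(D,-1,0)); m=(r>.025)&(r<.075)&(W[...,2]>.05)&(W[...,2]<.068)
a=np.degrees(np.arctan2(D[...,1],D[...,0]))[m]; print('bar keeper angle', np.radians((161-a+180)%360-180).round(2)[::3], m.sum())
held('window_plate',.076,[('angle_bracket',.004),('step_block',.004)])
E
```

```text
w 0.0118 grip 58.0 ft [ 0.   0.3 -1.3] p [ 0.5558 -0.015   0.0832] t 52.87
bar keeper angle [1.64] 3
window_plate offset mm,deg [ 7.63  0.81 -0.01] z 0.0745 cost 0.016134931206660645
```

```bash
python3 - <<'E'
from act import *
S=np.load('scene.npz')
W=cloud(S)
k=np.array([.5186,-.107]); D=W[...,:2]-k; r=np.hypot(D[...,0],D[...,1]); a=np.degrees(np.radians(0)+np.arctan2(D[...,1],D[...,0]))
ka=((161-a+180)%360-180)
for lo in range(-180,180,15):
    m=(ka>=lo)&(ka<lo+15)&(r>.028)&(r<.065)&(W[...,2]<.09)
    print(lo,m.sum(),(np.percentile(W[...,2][m],[5,50,95])*1e3).round() if m.sum() else '',end=' | ')
T=cap('top'); W=cloud(T); k=np.array([.5195,-.1125]); D=W[...,:2]-k; r=np.hypot(D[...,0],D[...,1]); ka=(161-np.degrees(np.arctan2(D[...,1],D[...,0]))+180)%360-180
m=(r>.028)&(r<.065)&(W[...,2]>.045)&(W[...,2]<.07); print('\nT',m.sum(),ka[m].round()[::3])
cv2.imwrite('pics/l.png',T['color'])
E
```

```text
-180 0  | -165 0  | -150 0  | -135 3 [-4. -3. -2.] | -120 22 [-6. -2.  2.] | -105 22 [-5. -2.  5.] | -90 25 [-6. -2.  0.] | -75 23 [-5. -2.  1.] | -60 31 [-7. -2.  1.] | -45 18 [-7. -3. -1.] | -30 23 [-5. -2.  1.] | -15 26 [-6. -2.  0.] | 0 22 [-6. -2.  2.] | 15 27 [-3. 19. 49.] | 30 30 [12. 41. 82.] | 45 29 [20. 33. 84.] | 60 22 [30. 34. 37.] | 75 24 [29. 32. 37.] | 90 2 [31. 46. 62.] | 105 0  | 120 12 [24. 30. 43.] | 135 1 [27. 27. 27.] | 150 0  | 165 0  | 
T 47 [145. 152. 152. 138. 143. 142. 138. 146. 148. 139. 141. 126. 121.  99.
  89.  60.]
```

```bash
python3 - <<'E'
from act import *
A=lambda dx,dy:w(CASE,CY,(-.0076+dx,-.006+.0015+dy))
z=lower(A(.004,0),.118,.0995,CY,fmax=5,step=.0093); st()
if z<.1:
    manip.move_linear(P(A(0.004,.03),z),speed=.2); print(np.round(manip.read_ft_force(),1))
    manip.move_linear(P(A(0,.065),z),speed=.2); print(np.round(manip.read_ft_force(),1))
    manip.move_linear(P(A(-.02,.09),z),speed=.2); print(np.round(manip.read_ft_force(),1))
    S=cap('scene');T=cap('top'); st()
    for n,d,k in(('S',S,(.5186,-.107)),('T',T,(.5195,-.1125))):
        W=cloud(d); D=W[...,:2]-k; r=np.hypot(D[...,0],D[...,1]); ka=(161-np.degrees(np.arctan2(D[...,1],D[...,0]))+180)%360-180
        m=(r>.025)&(r<.07)&(W[...,2]>.053)&(W[...,2]<.069); print(n,m.sum(),ka[m].round()[::3])
E
```

```text
reached 0.0995 [0.7 0.8 0. ]
w 0.0117 grip 58.0 ft [ 0.6  0.5 -1.7] p [ 0.5549 -0.0179  0.0642] t 53.47
[-0.3 -0.2 -0.9]
[ 0.1  0.2 -2.4]
[ 0.5  0.4 -1.7]
w 0.0115 grip 58.0 ft [ 0.3 -0.2 -1.7] p [ 0.4638 -0.0115  0.0648] t 54.5
S 0 []
T 82 [150.  17.   4.   2. -15.   0.  11.  -1.  12.  -3.  10.  -4.   2.  -9.
   4.  -6.   6.  -3.   4.  -4.   3.  -5.  -0.   6.  -1.   3.   2.  -5.]
```

```bash
python3 - <<'E'
from act import *
A=lambda dx,dy:w(CASE,CY,(-.0076+dx,-.006+.0015+dy))
manip.move_linear(P(A(-.02,.09),.122),speed=.25); manip.move_linear(P(A(0.0002,0),.122),speed=.3)
z=lower(A(.0002,0),.122,.066,CY,fmax=8,step=.014)
if z<.067: z=lower(A(.0002,0),z,.054,CY,fmax=5,step=.002)
st(); S=cap('scene'); held('window_plate',z-.0435,[('angle_bracket',.004),('step_block',.004)])
E
```

```text
reached 0.066 [ 1.3  0.8 -0.2]
contact at 0.056 [-5.2 -2.5 18.5]
w 0.0116 grip 58.1 ft [-4.9 -2.5 16.4] p [ 0.5547 -0.0217  0.022 ] t 57.52
window_plate offset mm,deg [0.91 0.65 0.09] z 0.0126 cost 0.016717119048215462
```

```bash
python3 - <<'E'
from act import *
manip.move_gripper(.024)
p=w(CASE,CY,(-.0074,-.0045)); manip.move_linear(P(p,.15),down(CY),speed=.3)
k=np.array([.519,-.1097])
manip.move_linear(P(k,.145),down(CY),speed=.3); manip.move_gripper(.075)
z=lower(k,.145,.077,CY,fmax=5,step=.034); st()
manip.move_gripper(0,40); st()
if abs(manip.read_width()-.04)<.004:
    j=np.array(manip.read_joints()); j[5]+=1.65; manip.move_joints(j.tolist()); st(); print(manip.read_wrist_torque())
E
```

```text
reached 0.077 [-1.9 -0.5  0.3]
w 0.0749 grip 0.0 ft [-0.7 -0.1  0.1] p [ 0.5191 -0.1097  0.0423] t 60.68
w 0.0385 grip 40.0 ft [-5.7  2.2  6.6] p [ 0.5184 -0.1095  0.0421] t 61.34
w 0.0385 grip 40.0 ft [  3.6 -15.5  -5.9] p [ 0.5194 -0.111   0.0424] t 62.81
[-2.53956948 -0.62760386  1.07893064]
```

```bash
python3 - <<'E'
from act import *
manip.move_gripper(.075)
p=manip.read_position(); manip.move_linear([p[0],p[1],.125],speed=.3)
manip.move_pose(P((.45,-.33),.2),manip.read_orientation())
S=cap('scene');T=cap('top'); st()
for n,d,k in(('S',S,(.5186,-.107)),('T',T,(.5195,-.1125))):
    W=cloud(d); D=W[...,:2]-k; r=np.hypot(D[...,0],D[...,1]); ka=(161-np.degrees(np.arctan2(D[...,1],D[...,0]))+180)%360-180
    m=(r>.025)&(r<.07)&(W[...,2]>.055)&(W[...,2]<.069); print(n,m.sum(),ka[m].round()[::3])
for d,C in((S,CS),(T,np.array([.5528,-.016]))):
    W=cloud(d); c,s=np.cos(CY),np.sin(CY); X=(c*(W[...,0]-C[0])+s*(W[...,1]-C[1]))*1e3; Y=(-s*(W[...,0]-C[0])+c*(W[...,1]-C[1]))*1e3
    print([(x,y,int(np.nanmedian(W[...,2][(abs(X-x)<6)&(abs(Y-y)<4)])*1e3) if ((abs(X-x)<6)&(abs(Y-y)<4)).any() else None) for x in(-55,0,55) for y in(-26,-6,16,38)])
E
```

```text
w 0.0746 grip 0.0 ft [ 0.1 -1.   0.7] p [ 0.4503 -0.3286  0.1643] t 64.98
S 51 [99. 90. 87. 93. 86. 75. 96. 88. 77. 94. 92. 83. 78. 88. 82. 84. 81.]
T 92 [143.  96.  96.  92.  96.  88.  91.  94.  99.  86.  89.  93.  98.  84.
  85.  88.  92.  99.  82.  83.  86.  89.  94.  81.  83.  86.  92.  81.
  82.  76.  73.]
[(-55, -26, 46), (-55, -6, 63), (-55, 16, 46), (-55, 38, 46), (0, -26, None), (0, -6, 73), (0, 16, 51), (0, 38, 46), (55, -26, 45), (55, -6, 47), (55, 16, 46), (55, 38, 47)]
[(-55, -26, 47), (-55, -6, 63), (-55, 16, 47), (-55, 38, 49), (0, -26, 46), (0, -6, 81), (0, 16, 51), (0, 38, 49), (55, -26, 47), (55, -6, 49), (55, 16, 47), (55, 38, 47)]
```

Plate level at 46–48 mm, the bar (63 mm) lies over it at the centre line. Handing in.

```bash
python3 -c "
from cell import manip
print(manip.finish_job())"
```

```text
the job is handed in; nothing more can be done
None
```

I handed the job in at about 65 s: the last camera readings show all three parts nested level in the case and the keeper bar at its stop over them, but no verdict came back. On the way I knocked the plate against the ball knob and dropped it, then regripped and seated it. I didn't check the bystanders' positions at the end.

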